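# Vent and uncap the test port beside the gauge

## Robot

A 6-joint arm with a two-finger parallel gripper is mounted at the origin on the work surface. World frame = base frame: x ahead of the robot, y to its left, z up, the work surface at z = 0. Lengths are in m, angles in rad, forces in N, time in s.
With the tool pointing down it reaches from about 0.275 to 0.85 m from the base axis. Payload 5.2 kg.
Tool frame: the origin (TCP) lies at the centre of the arm's flange, where the gripper is bolted on; the fingertips stand 173 mm ahead of it and the grasp point (between the pads) lies 155 mm ahead of it; y points along the fingers, x is the direction in which the jaws open and shut, and the axes are right-handed (so a half turn about y gives the same grasp; the last joint's range is limited). The gripper opens to 85 mm and grips with 20 to 120 N. Pads are 22 mm wide; open, the fingers measure 114 mm over their backs; the gripper's body (76 mm by 85 mm) begins 54 mm behind the grasp point. The pads swing forward as they close: fully open they stand 13 mm farther back than shut.
Start: joints at [-1.472, 0.259, 1.535, -0, 1.348, -0.203], TCP at [0.164, -0.525, 0.405] pointing down, gripper open.
Joint ranges: [-3.14, 3.14], [-0.91, 2.08], [0.19, 2.58], [-1.22, 4.36], [0.22, 2.71], [-3.12, 3.12]. Speed limits (rad/s): [2.57, 2.57, 3.14, 3.14, 3.14, 3.14].

## Interface

Orientations are given as a rotation vector (axis times angle).
In Python, from rig import state, camera, finish_job gives the robot as it stands. The module is installed in compiled form; this text tells all that it offers.
- The arm moves only by the tool arm_command, never from a script. Its argument "moves" is a list of rows, each a list of 5 numbers: the closure, from 0 (fully open) to 1 (shut), then the shift along the world's x, y, z in mm, then the turn about the world's z in rad. A call has 1 to 20 rows; each row shifts and turns the commanded pose from where the row before left it; what a row does not reach is not made up. A row lasts 1/10 s, in which the tool goes at most 50 mm and 8.59 degrees, less where a joint would pass 70% of its speed; a pose out of reach is approached as far as the arm can. A call with a gripper value outside its range is refused whole. The fingers move at their own pace and stop on an object; the grip force is fixed at half the most. Time passes only in rows, so rows that do not move let the fingers close. It gives the time, the measured TCP pose, the force and the opening at its end, in the units of the state.
- state(): the state, without advancing time (a new reading comes with each control period).
- camera(name): name is "side" or "top" or "wrist"; returns a dict with "image" (420x560x3 uint8, blue, green, red), "range_z" (420x560 float32, m along the optical axis (not along the pixel's ray), 0 where there is no reading), "vertical_fov" (degrees; the focal length in pixels is half the picture's height over the tangent of half this angle, whatever the lens; pixels are square), "cx", "cy" (the principal point, pixels), "rvec" (rotation vector, rad) and "tvec" (3), from world to camera coordinates, as OpenCV has them; the wrist camera has in their place "hand_eye" (4x4, takes a point from camera to tool coordinates, whose origin is the TCP and whose axes are the tool frame's). Camera axes: x right, y down, z forward; pixel columns grow to the right and rows downward; lengths in m; the calibration is good to about 2 mm. The wrist camera is an equidistant fisheye: a pixel r from the principal point sees the ray r / f radians off the axis. A picture is of the moment at which its call begins: read the wrist's pose just before it.
- finish_job(): hands the job in, once; it reports no verdict.
The state is a dict: "time_s": time; "q": joint angles; "dq": joint speeds; "joint_efforts": joint torques, N m; "position": TCP position; "tool_rot": TCP orientation; "force": force on the tool from outside, world axes, zero at the start; "moment": the same for the moment, N m; "gripper_width": opening from 0.0 (shut) to 1.0 (fully open).
Only numpy, scipy, OpenCV 4.12 (cv2) and the standard library are available. Lean on these libraries where they do the work, as an engineer would, in place of code of your own. Each camera call takes 0.05 s, during which the arm holds its last target.

## Task

Get the outlet port beside the pressure gauge ready for hook-up. First push the loose relay fully home into the empty relay socket (it opens the vent valve) and let go of it; then unscrew that port's hex cap - ports here come with left-hand or right-hand quarter-turn threads and nothing on the outside shows which, so try it both ways. Lift the cap off and finish while still holding it in the gripper, at least 5 cm above its seat; leave the other port capped and everything else where it stands.

Things in the scene. Friction and masses are not known exactly. Their poses are not given: they have to be found in the camera images.
- relay_center (a point): Loose plug-in relay, about 60 g, standing upright on the bench: black case 30 (its x) x 26 (its y) x 48 mm high; under it, centred, a plug foot 20 (x) x 14 (y) x 10 mm deep; 58 mm high in all. This point is the centre of the CASE, 34 mm above the foot's underside and 24 mm above the case's underside. z is up.
- socket_mouth (a point): Empty relay socket, fixed on the DIN rail: grey block, flat top 34 (x) x 36 (y) mm, about 53 mm above the bench. This point: centre of the hole's mouth, in the plane of the top. Hole 22 (x) x 16 (y) mm, 12 mm deep, 2 mm lead-in. Relay's x goes along socket x, either way round; fully home, the case's underside rests on the top: case centre 24 mm above this point. z is up.
- cap_center (a point): Brass hex cap on the port beside the gauge: 36 mm across flats, 40 mm high, hollow, about 190 g. This point is on its axis, half-way up (20 mm above its rim). z is up; its x axis is normal to a pair of flats (the other flats are at 60 and 120 degrees).
- port (a point): Centre of the seat of that port, on top of the black manifold block: the plane in which the cap's rim rests, about 63 mm above the bench. The seat is a steel disc 42 mm across. The block's x is across it, y along it towards the gauge, z up.
- gauge (a point): Centre of the dial of the pressure gauge (50 mm round, facing up) at one end of the manifold block, about 88 mm above the bench; the port to uncap is the one next to it, 99 mm away along the block.
- other_cap_center (a point): The identical cap on the block's other port, 110 mm from the first and farther from the gauge; this point is half-way up it. To be left on.
- block: Fixed black manifold block with both ports, the gauge and two valve coils behind (the coils' tops are below the cap seats); base plate 110 (x) x 310 (y) mm, origin under its centre.
- spanner_grip (a point): Spanner lying on the bench, 150 mm; not needed.
- screwdriver_grip (a point): Screwdriver lying on the bench, 170 mm; not needed.
- coupling_center (a point): Dark steel knurled coupling standing on the bench, 40 mm across, 54 mm high; not needed.
- adapter_center (a point): Small brass adapter fitting standing on the bench, 22 mm across, 34 mm high; not needed.
- silencer_center (a point): Bronze silencer standing on the bench, 25 mm across, 42 mm high; not needed.
- filter_bowl_center (a point): Clear filter bowl standing on the bench, 50 mm across, 76 mm high; not needed.
- leak_spray_center (a point): White bottle, 48 mm across, 150 mm high; not needed.
- other_port (a point): Centre of the seat of the other port, 110 mm from the first along the block; its cap's rim rests in this plane.
- rail: Fixed DIN rail, 260 mm long along its y, origin under its middle. It carries the empty socket 50 mm to one side of its middle and, 50 mm to the other side, an identical socket that already has a relay in it (111 mm high). Terminal blocks between them, end stops and the sockets' terminal steps are all lower than the sockets' tops.
- cap: The same cap; origin on its axis in the plane of its rim. Quarter-turn thread of hidden hand, drawn anew each time: the wrong way it turns 0.25 rad at most, then binds hard; the right way it turns easily and is free after 1.0 to 1.25 rad (1.4 is ample, up to 1.8 harmless). It rises 3 mm at most by then; play lets it be turned level too. Then it lifts straight off its 29 mm high threaded stub.
Things that resemble listed ones, but are neither listed nor needed, are in the scene too. What is shaped like the cap but blue, pink or red is not meant.

How it is judged:
By the outcome, as a careful person would: the job done as asked, in the order asked, and still so for the second after the job is handed in, while the arm keeps its last pose, push and grip.
It also fails if it takes over 61 s, if anything falls off the work surface, if the arm or the gripper's body presses on something with over 40 N, if the wrist force passes 120 N, or if a joint passes its speed limit or range.

## Working session

There is one attempt and no reset: what is moved stays moved. The work goes in short steps, Python scripts to look and compute and a tool call to move; the robot and the scene stay as the last step left them, time stands still between calls to the robot, and variables do not carry over. Pictures are saved under pics/ and viewed, and the job is handed in when it is done.

Besides the shell and the picture viewer there is one more tool, called after "Request:" as name([rows], argument=value, ...), one row to a line, values as JSON. arm_command: Moves the arm, as the interface text tells. Its arguments: {"type":"object","properties":{"moves":{"type":"array"}},"required":["moves"]}

```bash
mkdir -p pics; cat > h.py <<'E'
import numpy as np, cv2
from rig import state, camera, finish_job
from scipy.spatial.transform import Rotation as R
def f_of(c): return 210/np.tan(np.radians(c['vertical_fov'])/2)
def snap(name, fn):
    s=state(); c=camera(name); cv2.imwrite('pics/'+fn+'.png',c['image'])
    np.savez('pics/'+fn+'.npz',**{k:v for k,v in c.items()},position=s['position'],tool_rot=s['tool_rot'])
    return s,c
def world(fn):
    c=dict(np.load('pics/'+fn+'.npz')); f=210/np.tan(np.radians(float(c['vertical_fov']))/2)
    v,u=np.mgrid[0:420,0:560].astype(float); z=c['range_z'].astype(float)
    x=(u-c['cx']);y=(v-c['cy'])
    if 'hand_eye' in c:
        r=np.hypot(x,y)+1e-9; th=r/f; k=np.tan(th)/r
        P=np.stack([x*k*z,y*k*z,z],-1)
        H=c['hand_eye']; P=P@H[:3,:3].T+H[:3,3]
        W=P@R.from_rotvec(c['tool_rot']).as_matrix().T+c['position']
    else:
        P=np.stack([x/f*z,y/f*z,z],-1)
        W=(P-c['tvec'])@R.from_rotvec(c['rvec']).as_matrix()
    W[z<=0]=np.nan
    return W,c['image']
E
python3 - <<'E'
from h import *
for n in ('top','side','wrist'):
    s,c=snap(n,n+'0'); print(n,{k:np.round(v,3) for k,v in c.items() if k not in('image','range_z')})
print(state())
E
```

```text
top {'vertical_fov': np.float64(51.726), 'cx': np.float64(285.259), 'cy': np.float64(213.164), 'rvec': array([ 2.147, -2.193,  0.094]), 'tvec': array([0.013, 0.603, 1.254])}
side {'vertical_fov': np.float64(50.523), 'cx': np.float64(272.174), 'cy': np.float64(206.896), 'rvec': array([ 2.156, -0.333,  0.192]), 'tvec': array([-0.571,  0.151,  1.027])}
wrist {'vertical_fov': np.float64(65.706), 'cx': np.float64(278.811), 'cy': np.float64(209.175), 'hand_eye': array([[ 1.   , -0.   , -0.001,  0.   ],
       [ 0.001, -0.297,  0.955,  0.031],
       [-0.001, -0.955, -0.297,  0.076],
       [ 0.   ,  0.   ,  0.   ,  1.   ]])}
{'time_s': 0.15, 'q': array([-1.47181031e+00,  2.59212715e-01,  1.53585067e+00,  4.84704791e-06,
        1.34801580e+00, -2.02840960e-01]), 'dq': array([ 0.00022738, -0.0038331 , -0.00213059,  0.00050333, -0.00018244,
        0.00092589]), 'joint_efforts': array([ 1.76440972e-03, -4.46384346e+01, -2.90820408e+01, -2.54405904e-04,
        8.24154384e-03,  3.22963501e-05]), 'position': array([ 0.16348085, -0.52496869,  0.40403789]), 'tool_rot': array([-1.33586072,  0.98470214, -0.98305617]), 'force': array([-0.20563164, -0.19845195, -0.85522235]), 'moment': array([-0.01500862, -0.03805939,  0.01180283]), 'gripper_width': 1.0031951513516175}
```

View pics/top0.png

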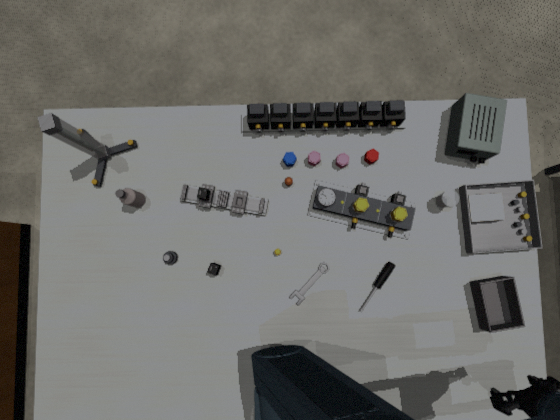

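View pics/side0.png

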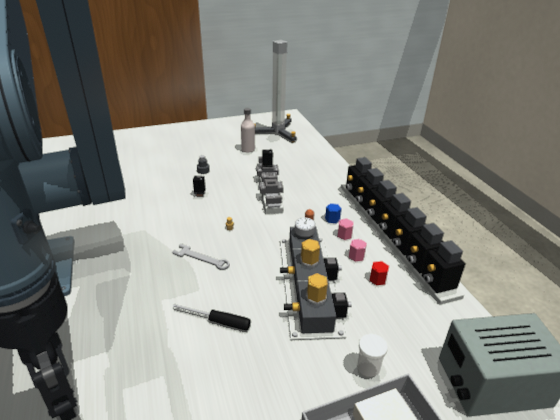

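View pics/wrist0.png

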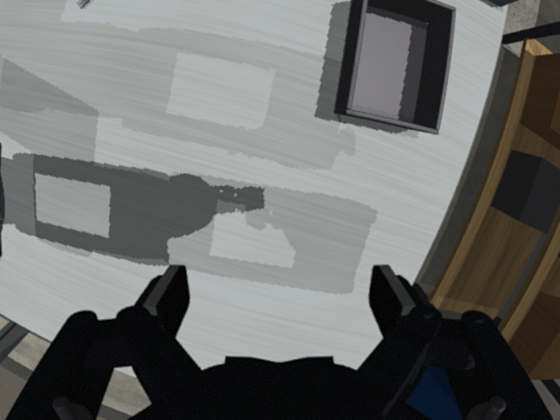

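```bash
python3 - <<'E'
from h import *
print(R.from_rotvec(state()['tool_rot']).as_matrix().round(3))
c=cv2.imread('pics/top0.png')
W,_=world('top0'); 
for r in range(0,420,30): print(r,[tuple((W[r,k]*1000).round(0)) for k in range(20,560,110)])
E
```

```text
[[ 0.297 -0.     0.955]
 [-0.955  0.001  0.297]
 [-0.001 -1.     0.   ]]
0 [(np.float64(1778.0), np.float64(1311.0), np.float64(-746.0)), (np.float64(1772.0), np.float64(763.0), np.float64(-759.0)), (np.float64(1752.0), np.float64(208.0), np.float64(-751.0)), (np.float64(1739.0), np.float64(-342.0), np.float64(-753.0)), (np.float64(1724.0), np.float64(-889.0), np.float64(-751.0))]
30 [(np.float64(1619.0), np.float64(1303.0), np.float64(-743.0)), (np.float64(1609.0), np.float64(758.0), np.float64(-751.0)), (np.float64(1598.0), np.float64(210.0), np.float64(-756.0)), (np.float64(1579.0), np.float64(-335.0), np.float64(-746.0)), (np.float64(1560.0), np.float64(-873.0), np.float64(-736.0))]
60 [(np.float64(1469.0), np.float64(1305.0), np.float64(-754.0)), (np.float64(1454.0), np.float64(756.0), np.float64(-751.0)), (np.float64(1434.0), np.float64(210.0), np.float64(-738.0)), (np.float64(1423.0), np.float64(-329.0), np.float64(-743.0)), (np.float64(1414.0), np.float64(-871.0), np.float64(-752.0))]
90 [(np.float64(1316.0), np.float64(1301.0), np.float64(-757.0)), (np.float64(1302.0), np.fl
[... 2499 characters left out ...]
64(256.0), np.float64(-183.0), np.float64(2.0)), (np.float64(250.0), np.float64(-506.0), np.float64(2.0))]
360 [(np.float64(29.0), np.float64(1221.0), np.float64(-704.0)), (np.float64(181.0), np.float64(467.0), np.float64(-3.0)), (np.float64(175.0), np.float64(142.0), np.float64(-3.0)), (np.float64(169.0), np.float64(-181.0), np.float64(-3.0)), (np.float64(165.0), np.float64(-499.0), np.float64(8.0))]
390 [(np.float64(-105.0), np.float64(1222.0), np.float64(-714.0)), (np.float64(97.0), np.float64(464.0), np.float64(1.0)), (np.float64(92.0), np.float64(142.0), np.float64(6.0)), (np.float64(262.0), np.float64(-102.0), np.float64(582.0)), (np.float64(79.0), np.float64(-496.0), np.float64(1.0))]
```

```bash
python3 - <<'E'
from h import *
im=cv2.imread('pics/top0.png')
a=cv2.resize(im[170:290,150:290],None,fx=4,fy=4,interpolation=cv2.INTER_CUBIC)
b=cv2.resize(im[170:250,300:430],None,fx=6,fy=6,interpolation=cv2.INTER_CUBIC)
cv2.imwrite('pics/a.png',cv2.convertScaleAbs(a,alpha=1.6)); cv2.imwrite('pics/b.png',b)
W,_=world('top0')
for n,(u,v) in dict(relay=(214,269),sock=(240,202),occ=(205,192),gauge=(326,197),cap=(361,205),cap2=(400,214)).items():
    w=W[v-8:v+9,u-8:u+9].reshape(-1,3); zz=np.nanpercentile(w[:,2],92); m=w[abs(w[:,2]-zz)<.008]
    print(n,(zz*1000).round(),(m.mean(0)*1000).round(1),len(m), (W[v,u]*1000).round())
E
```

```text
relay 59.0 [444.3 209.9  57.2] 100 [444. 207.  58.]
sock 55.0 [637.3 133.8  52. ] 125 [638. 132.  42.]
occ 103.0 [657.6 231.1 101. ] 99 [661. 223. 102.]
gauge 91.0 [ 641.  -117.9   87.6] 226 [ 641. -117.   86.]
cap 106.0 [ 615.9 -213.9  103.6] 145 [ 615. -213.  100.]
cap2 107.0 [ 587.7 -320.1  104.2] 148 [ 587. -320.  104.]
```

View pics/a.png

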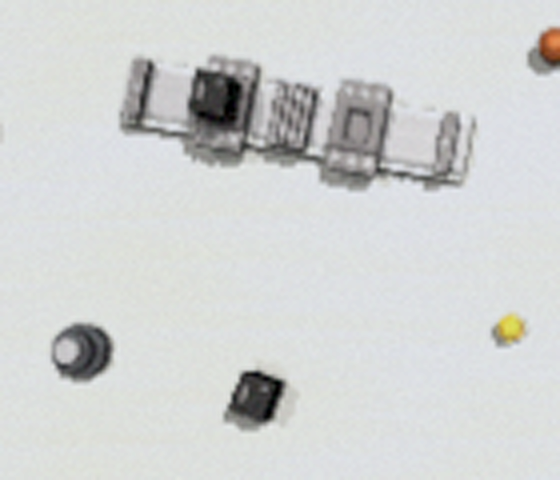

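View pics/b.png

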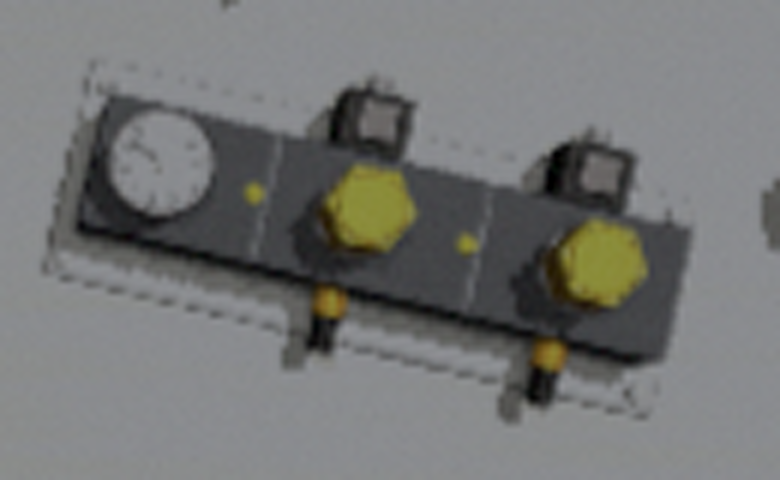

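Request:
arm_command([
  [0, 16.5, 43.2, -2.5, 0.1],
  [0, 16.5, 43.2, -2.5, 0.1],
  [0, 16.5, 43.2, -2.5, 0.1],
  [0, 16.5, 43.2, -2.5, 0.1],
  [0, 16.5, 43.2, -2.5, 0.1],
  [0, 16.5, 43.2, -2.5, 0.1],
  [0, 16.5, 43.2, -2.5, 0.1],
  [0, 16.5, 43.2, -2.5, 0.1],
  [0, 16.5, 43.2, -2.5, 0.1],
  [0, 16.5, 43.2, -2.5, 0.1],
  [0, 16.5, 43.2, -2.5, 0.1],
  [0, 16.5, 43.2, -2.5, 0.1],
  [0, 16.5, 43.2, -2.5, 0.1],
  [0, 16.5, 43.2, -2.5, 0.1],
  [0, 16.5, 43.2, -2.5, 0.1],
  [0, 16.5, 43.2, -2.5, 0.1],
  [0, 16.5, 43.2, -2.5, 0.1],
  [0, 0, 0, 0, 0],
])

```text
time_s: 1.95
position: [0.4449, 0.2135, 0.3615]
tool_rot: [-1.542, -0.344, 0.343]
force: [0.3, -0.5, 1.2]
gripper_width: 0.999
```

```bash
python3 - <<'E'
from h import *
s,c=snap('wrist','w1'); print(s['time_s'],s['position'],R.from_rotvec(s['tool_rot']).as_matrix().round(3),s['q'].round(3))
E
```

```text
1.95 [0.44491056 0.21345262 0.36146571] [[ 0.906  0.    -0.424]
 [ 0.424  0.002  0.906]
 [ 0.001 -1.     0.002]] [ 0.22   0.192  1.732  0.002  1.217 -0.219]
```

View pics/w1.png

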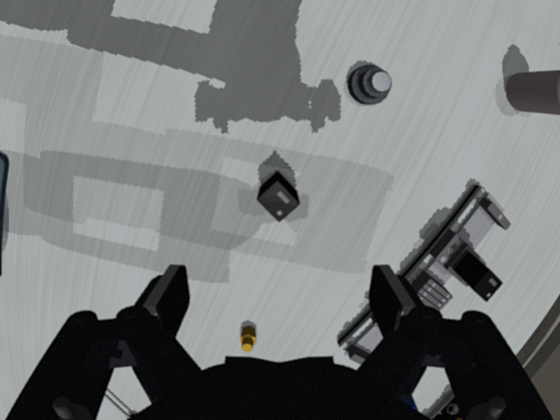

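```bash
cat >> h.py <<'E'
def toprect(fn,zlo,zhi,ctr,rad=.04):
    W,im=world(fn)
    m=(W[...,2]>zlo)&(W[...,2]<zhi)&(np.hypot(W[...,0]-ctr[0],W[...,1]-ctr[1])<rad)
    P=W[m][:,:2]*1000
    r=cv2.minAreaRect(P.astype(np.float32))
    return m,P,r,np.median(W[m][:,2])*1000
E
python3 - <<'E'
from h import *
W,im=world('w1'); print((W[196,275]*1000).round(1))
for zl in (.045,.05,.053):
    m,P,r,z=toprect('w1',zl,.07,(.444,.210)); print(len(P),r,z,P.mean(0))
a=cv2.resize(im[150:240,220:340],None,fx=6,fy=6,interpolation=cv2.INTER_CUBIC); cv2.imwrite('pics/c.png',cv2.convertScaleAbs(a,alpha=2))
E
```

```text
[440.4 215.1  57.4]
1078 ((444.6843566894531, 211.9485626220703), (25.91827392578125, 30.313657760620117), 68.19385528564453) 57.55028062982181 [444.03119064 213.14112012]
1035 ((444.6843566894531, 211.9485626220703), (25.91827392578125, 30.313657760620117), 68.19385528564453) 57.59115815026766 [444.15225525 212.78598522]
1002 ((444.66827392578125, 211.9328155517578), (25.861555099487305, 30.314790725708008), 68.34877014160156) 57.62529605524086 [444.23480476 212.52212878]
```

View pics/c.png

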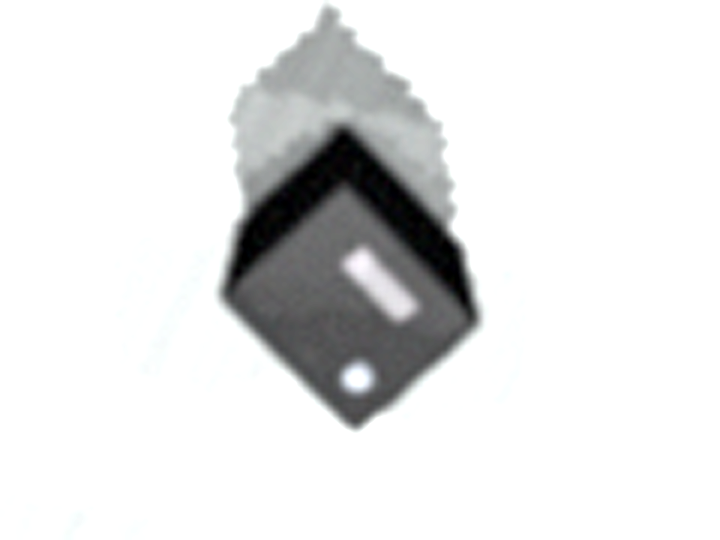

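Request:
arm_command([
  [0, 0, -0.25, -17, -0.136],
  [0, 0, -0.25, -17, -0.136],
  [0, 0, -0.25, -17, -0.136],
  [0, 0, -0.25, -17, -0.136],
  [0, 0, -0.25, -17, -0.136],
  [0, 0, -0.25, -17, -0.136],
  [0, 0, 0, 0, 0],
  [0, 0, 0, 0, 0],
])

```text
time_s: 2.8
position: [0.4439, 0.2069, 0.2604]
tool_rot: [-1.55, 0.301, -0.3]
force: [-0.3, -0.6, 0.3]
gripper_width: 0.998
```

```bash
cat >> h.py <<'E'
def st():
    s=state(); M=R.from_rotvec(s['tool_rot']).as_matrix()
    print('t',s['time_s'],'p',(s['position']*1000).round(1),'yaw',np.degrees(np.arctan2(M[1,0],M[0,0])).round(2),'down',M[:,1].round(4),'F',s['force'].round(1),'M',s['moment'].round(2),'g',round(float(s['gripper_width']),3),'q',s['q'].round(2))
E
python3 - <<'E'
from h import *
st(); s,c=snap('wrist','w2')
for zl in (.045,.053):
    m,P,r,z=toprect('w2',zl,.07,(.444,.210)); print(len(P),r,z,P.mean(0))
E
```

```text
t 2.8 p [443.9 206.9 260.4] yaw -21.94 down [-9.e-04 -4.e-04 -1.e+00] F [-0.3 -0.6  0.3] M [-0.01  0.06  0.  ] g 0.998 q [ 0.21  0.3   1.87 -0.    0.97  0.59]
2436 ((444.8612365722656, 212.51039123535156), (25.646591186523438, 30.220354080200195), 68.08193969726562) 57.46114044522563 [445.64368422 214.31616618]
2230 ((444.8612365722656, 212.51039123535156), (25.646591186523438, 30.220354080200195), 68.08193969726562) 57.53299012985444 [445.30462144 213.42189951]
```

View pics/w2.png

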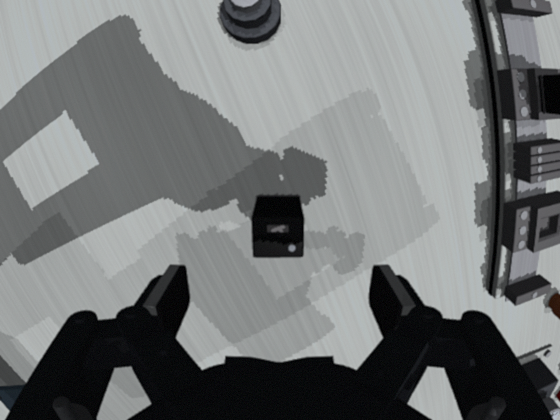

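Request:
arm_command([
  [0, 0.9, 5.5, -20, 0],
  [0, 0, 0, -20, 0],
  [0, 0, 0, -20, 0],
  [0, 0, 0, -11.5, 0],
  [0, 0, 0, 0, 0],
  [0, 0, 0, 0, 0],
])

```text
time_s: 3.45
position: [0.4453, 0.2133, 0.1895]
tool_rot: [-1.549, 0.301, -0.302]
force: [-0.4, 0.1, -0.1]
gripper_width: 1.001
```

```bash
python3 - <<'E'
from h import *
st(); s,c=snap('wrist','w3')
E
```

```text
t 3.45 p [445.3 213.3 189.5] yaw -22.02 down [ 1.e-03  2.e-04 -1.e+00] F [-0.4  0.1 -0.1] M [ 0.03 -0.02  0.04] g 1.001 q [ 0.22  0.42  1.92 -0.    0.8   0.6 ]
```

View pics/w3.png

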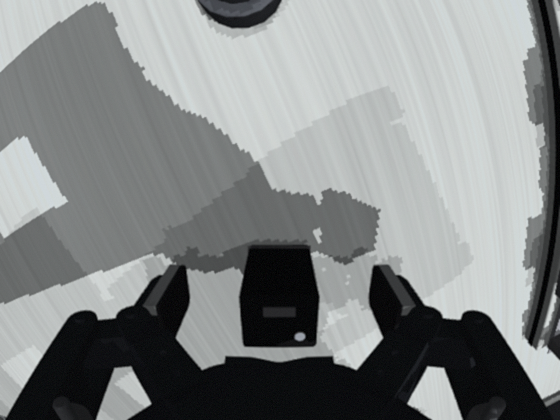

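The relay (280,300) is centred between the fingertips (183 and 375, 290). I'll close the gripper.

Request:
arm_command([
  [1, 0, 0, 0, 0],
  [1, 0, 0, 0, 0],
  [1, 0, 0, 0, 0],
  [1, 0, 0, 0, 0],
  [1, 0, 0, 0, 0],
  [1, 0, 0, 0, 0],
  [1, 0, 0, 0, 0],
  [1, 0, 0, 0, 0],
])

```text
time_s: 4.3
position: [0.445, 0.2133, 0.1891]
tool_rot: [-1.549, 0.302, -0.302]
force: [-1.2, -0.5, 5.1]
gripper_width: 0.34
```

Request:
arm_command([
  [1, 0, 0, 0, 0],
  [1, 0, 0, 0, 0],
  [1, 0, 0, 25, 0],
  [1, 0, 0, 35, 0],
  [1, 0, 0, 35, 0],
  [1, 0, 0, 0, 0],
])

```text
time_s: 4.9
position: [0.4465, 0.2137, 0.2879]
tool_rot: [-1.546, 0.296, -0.308]
force: [0.3, -0.3, -0.9]
gripper_width: 0.342
```

```bash
python3 - <<'E'
from h import *
st(); s,c=snap('wrist','w4')
for fn in ('w4',):
    W,im=world(fn); 
    for (u,v) in ((280,300),(280,320),(270,330),(290,335)): print((W[v,u]*1000).round(1))
    M=R.from_rotvec(s['tool_rot']).as_matrix(); T=(W-s['position'])@M*1000
    for (u,v) in ((280,300),(280,320),(270,330),(290,335)): print('tool',T[v,u].round(1))
E
```

```text
t 4.9 p [446.5 213.7 287.9] yaw -22.05 down [ 0.0084  0.0019 -1.    ] F [ 0.3 -0.3 -0.9] M [-0.06 -0.02 -0.05] g 0.342 q [0.22 0.27 1.83 0.   1.03 0.61]
[451.6 222.8 156.4]
[448.2 214.4 156.6]
[442.8 211.3 156.5]
[448.8 205.4 155.8]
tool [  0.3 131.6   9.7]
tool [  0.3 131.4   0.6]
tool [ -3.5 131.4  -4.3]
tool [  4.3 132.1  -7.5]
```

View pics/w4.png

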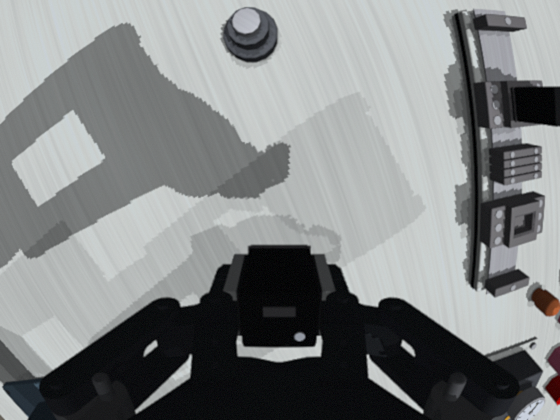

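Request:
arm_command([
  [1, 28.5, -28, 0, 0.03],
  [1, 28.5, -28, 0, 0.03],
  [1, 28.5, -28, 0, 0.03],
  [1, 28.5, -28, 0, 0.03],
  [1, 28.5, -28, 0, 0.03],
  [1, 28.5, -28, 0, 0.03],
  [1, 0, 0, 0, 0],
  [1, 0, 0, 0, 0],
  [1, 0, 0, 0, 0],
])

```text
time_s: 5.85
position: [0.6148, 0.0459, 0.2822]
tool_rot: [-1.564, 0.164, -0.158]
force: [-0.2, 0.3, -1.0]
gripper_width: 0.346
```

```bash
python3 - <<'E'
from h import *
st(); s,c=snap('wrist','w5')
W,im=world('w5'); M=R.from_rotvec(s['tool_rot']).as_matrix(); T=(W-s['position'])@M*1000
for zl in (.046,.050):
    m,P,r,z=toprect('w5',zl,.06,(.637,.134),.026); print(len(P),r,z,P.mean(0))
m=(T[...,1]>128)&(T[...,1]<136)&(abs(T[...,0])<25)&(abs(T[...,2])<20)
P=T[m]; print('relay top tool', len(P), np.median(P[:,1]), cv2.minAreaRect(P[:,[0,2]].astype(np.float32)))
E
```

```text
t 5.85 p [614.8  45.9 282.2] yaw -11.74 down [-3.5e-03  7.0e-04 -1.0e+00] F [-0.2  0.3 -1. ] M [ 0.05 -0.01 -0.01] g 0.346 q [-0.11  0.48  1.53  0.    1.14  0.1 ]
2643 ((637.3909301757812, 135.62298583984375), (35.973121643066406, 51.476158142089844), 78.54251861572266) 52.863285416549246 [638.40619461 135.29367581]
2430 ((639.2561645507812, 135.2449493408203), (35.973121643066406, 33.88998794555664), 78.54251861572266) 52.957252708002876 [639.1108289  135.13701287]
relay top tool 5213 131.69683293542167 ((-0.006603240966796875, -0.3289308547973633), (49.915496826171875, 28.06665802001953), 0.09560694545507431)
```

View pics/w5.png

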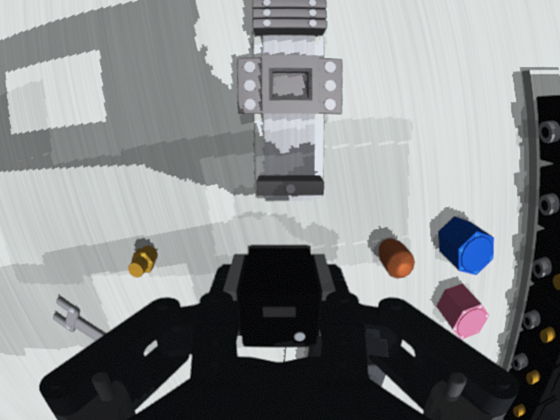

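```bash
python3 - <<'E'
from h import *
W,im=world('w5'); d=np.load('pics/w5.npz'); M=R.from_rotvec(d['tool_rot']).as_matrix(); T=(W-d['position'])@M*1000
for lim in (12,14,20):
  m=(T[...,1]>130)&(T[...,1]<133.5)&(abs(T[...,0])<lim)&(abs(T[...,2])<20)
  P=T[m]; print(len(P), np.median(P[:,1]),np.percentile(P[:,2],[.5,99.5]),np.percentile(P[:,0],[.5,99.5]), cv2.minAreaRect(P[:,[0,2]].astype(np.float32)))
  A=np.c_[P[:,0],P[:,2],np.ones(len(P))]; print('plane',np.linalg.lstsq(A,P[:,1],rcond=None)[0])
sub=cv2.resize(im[235:355,220:340],None,fx=5,fy=5); cv2.imwrite('pics/d.png',cv2.convertScaleAbs(sub,alpha=3))
# hole center
v=W[...,2]; m=(v>.0515)&(v<.056)&(np.hypot(W[...,0]-.639,W[...,1]-.135)<.028)
c,s=np.cos(np.radians(-11.46)),np.sin(np.radians(-11.46))
L=(W[...,:2]*1000-[639.26,135.24]); l=np.stack([L[...,0]*c+L[...,1]*s,-L[...,0]*s+L[...,1]*c],-1)
q=l[m]
for a,b in ((0,1),(1,0)):
    k=q[abs(q[:,a])<4][:,b]; print('hole edges axis',b,np.percentile(k[k<0],[1,99]),np.percentile(k[k>0],[1,99]))
E
```

```text
3423 131.5954978676126 [-13.82590789  12.19993959] [-11.86145577  11.88940904] ((0.0012760162353515625, -0.8514127731323242), (26.979185104370117, 23.992427825927734), 89.94332122802734)
plane [-2.39444116e-03  5.19210573e-03  1.31607485e+02]
3981 131.60968150255053 [-13.83055509  12.2408721 ] [-13.89389197  13.83349748] ((-0.0004596710205078125, -0.8508987426757812), (26.99561882019043, 27.996679306030273), 89.99845886230469)
plane [-2.06992124e-03  5.50640605e-03  1.31619451e+02]
4362 131.63509614999361 [-13.7913185   12.23644542] [-17.99461144  18.2382836 ] ((-0.0220184326171875, -0.8529787063598633), (26.92623519897461, 39.79778289794922), 89.76631164550781)
plane [-1.54786932e-03  4.82336011e-03  1.31642966e+02]
hole edges axis 1 [-17.97919718  -8.1866615 ] [ 7.89205234 17.78212112]
hole edges axis 0 [-16.76228663 -10.93825954] [11.35571523 16.81317927]
```

View pics/d.png

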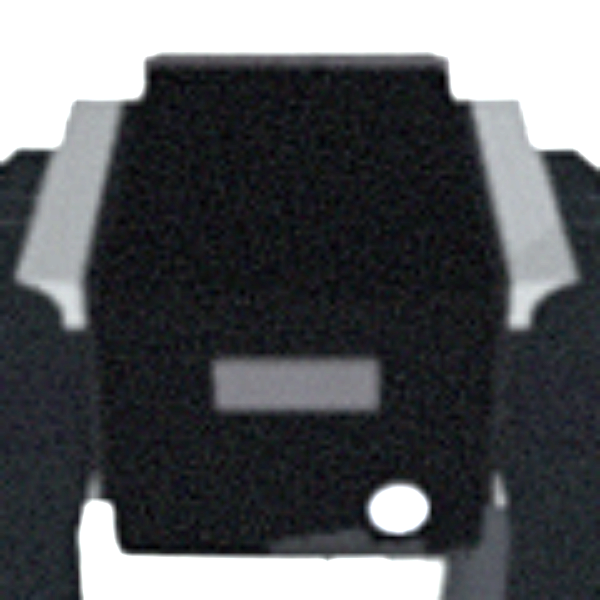

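Request:
arm_command([
  [1, 5, 25, 0, 0.005],
  [1, 0, 0, 0, 0],
  [1, 0, 0, 0, 0],
  [1, 0, 0, 0, 0],
  [1, 0, 0, 0, 0],
])

```text
time_s: 6.4
position: [0.6206, 0.0701, 0.2838]
tool_rot: [-1.565, 0.157, -0.157]
force: [-0.9, -0.5, -1.7]
gripper_width: 0.344
```

```bash
cat >> h.py <<'E'
def sockmeas(fn):
    s,c=snap('wrist',fn)
    m,P,r,z=toprect(fn,.050,.060,(.639,.135),.027)
    W,im=world(fn); M=R.from_rotvec(s['tool_rot']).as_matrix(); T=(W-s['position'])@M*1000
    print('sock',r,z,'delta world',np.r_[r[0],z]-s['position']*1000)
    k=(T[...,1]>129)&(T[...,1]<134)&(abs(T[...,0])<12)&(abs(T[...,2])<20); Q=T[k]
    print('relay tool y',np.median(Q[:,1]),'z',np.percentile(Q[:,2],[.5,99.5]))
E
python3 - <<'E'
from h import *
st(); sockmeas('w6'); st(); sockmeas('w7'); st()
E
```

```text
t 6.4 p [620.6  70.1 283.8] yaw -11.46 down [-0.e+00 -2.e-04 -1.e+00] F [-0.9 -0.5 -1.7] M [ 0.03  0.01 -0.03] g 0.344 q [-0.07  0.49  1.5  -0.    1.15  0.13]
sock ((639.5350341796875, 135.0958251953125), (35.48209762573242, 34.21758270263672), 79.29193115234375) 52.96705681044445 delta world [  18.91718421   64.97934282 -230.83433152]
relay tool y 131.61516602734702 z [-13.90077047  12.21493352]
t 6.45 p [620.7  70.  283.8] yaw -11.47 down [-0.e+00 -1.e-04 -1.e+00] F [ 0.1  0.  -0.8] M [ 0.03 -0.   -0.02] g 0.343 q [-0.07  0.49  1.5  -0.    1.15  0.13]
sock ((639.5408935546875, 135.57357788085938), (35.40107727050781, 34.2119140625), 78.73744201660156) 52.95867223191536 delta world [  18.83888038   65.55153263 -230.82942117]
relay tool y 131.5989586354222 z [-13.84526255  12.25697833]
t 6.5 p [620.8  69.9 283.8] yaw -11.48 down [-0.e+00 -1.e-04 -1.e+00] F [ 0.7  0.2 -0.3] M [ 0.   -0.   -0.03] g 0.344 q [-0.07  0.49  1.5  -0.    1.15  0.13]
```

Request:
arm_command([
  [1, 9.4, 33, 0, 0],
  [1, 9.4, 33, 0, 0],
  [1, 0, 0, -15, 0],
  [1, 0, 0, -15, 0],
  [1, 0, 0, 0, 0],
  [1, 0, 0, 0, 0],
  [1, 0, 0, 0, 0],
  [1, 0, 0, 0, 0],
])

```text
time_s: 7.3
position: [0.64, 0.1356, 0.2545]
tool_rot: [-1.565, 0.157, -0.159]
force: [-0.7, -0.2, -2.0]
gripper_width: 0.349
```

```bash
python3 - <<'E'
from h import *
st(); s,c=snap('wrist','w8'); c=camera('side'); cv2.imwrite('pics/s8.png',cv2.resize(c['image'][130:230,210:330],None,fx=6,fy=6,interpolation=cv2.INTER_CUBIC))
st()
E
```

```text
t 7.3 p [640.  135.6 254.5] yaw -11.51 down [ 0.0012  0.     -1.    ] F [-0.7 -0.2 -2. ] M [-0.05 -0.03  0.  ] g 0.349 q [ 0.04  0.56  1.45 -0.    1.12  0.24]
t 7.4 p [639.9 135.9 254.4] yaw -11.49 down [ 0.0012  0.     -1.    ] F [-0.6 -0.8 -0.8] M [0.01 0.04 0.03] g 0.343 q [ 0.04  0.56  1.45 -0.    1.12  0.24]
```

View pics/s8.png

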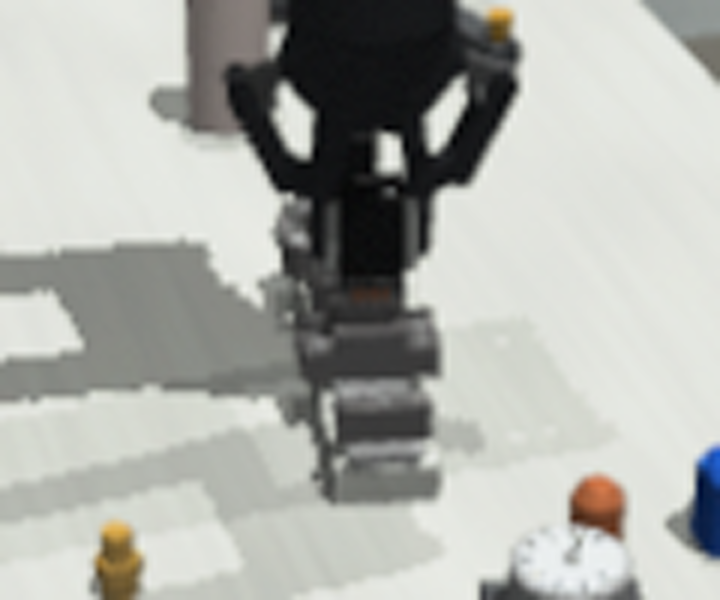

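View pics/w8.png

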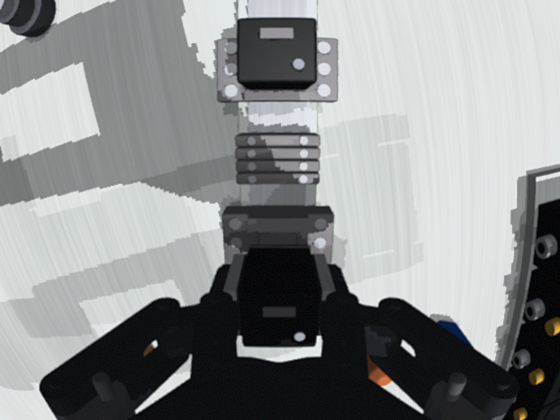

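The side view shows the relay's orange foot right over the socket. The wrist view shows it square with the socket and the neighbouring relay. Next I lower it in small steps.

Request:
arm_command([
  [1, -0.3, 0.3, -6, 0],
  [1, 0, 0, -4, 0],
  [1, 0, 0, -2, 0],
  [1, 0, 0, -2, 0],
  [1, 0, 0, 0, 0],
  [1, 0, 0, 0, 0],
])

```text
time_s: 8.0
position: [0.6394, 0.1366, 0.2397]
tool_rot: [-1.565, 0.157, -0.157]
force: [-0.2, -0.7, -0.5]
gripper_width: 0.347
```

Request:
arm_command([
  [1, 0, 0, -1, 0],
  [1, 0, 0, -1, 0],
  [1, 0, 0, 0, 0],
])

```text
time_s: 8.3
position: [0.6393, 0.1366, 0.2376]
tool_rot: [-1.565, 0.157, -0.157]
force: [-0.0, -0.3, -1.1]
gripper_width: 0.347
```

Request:
arm_command([
  [1, 0, 0, -1, 0],
  [1, 0, 0, -1, 0],
  [1, 0, 0, -1, 0],
  [1, 0, 0, 0, 0],
])

```text
time_s: 8.7
position: [0.6393, 0.1366, 0.2345]
tool_rot: [-1.565, 0.157, -0.157]
force: [0.2, -0.2, -0.5]
gripper_width: 0.346
```

Request:
arm_command([
  [1, 0, 0, -1, 0],
  [1, 0, 0, -0.5, 0],
  [1, 0, 0, 0, 0],
])

```text
time_s: 9.0
position: [0.6394, 0.1366, 0.2331]
tool_rot: [-1.565, 0.157, -0.157]
force: [-0.2, -0.4, -1.0]
gripper_width: 0.342
```

Request:
arm_command([
  [1, 0, 0, -0.5, 0],
  [1, 0, 0, -0.5, 0],
  [1, 0, 0, 0, 0],
])

```text
time_s: 9.3
position: [0.6394, 0.1366, 0.2327]
tool_rot: [-1.565, 0.157, -0.157]
force: [-1.2, 1.0, 3.4]
gripper_width: 0.344
```

Request:
arm_command([
  [1, 0, 0, -0.5, 0],
  [1, 0, 0, 0, 0],
])

```text
time_s: 9.5
position: [0.6394, 0.1366, 0.2327]
tool_rot: [-1.565, 0.156, -0.157]
force: [-3.4, 0.2, 6.9]
gripper_width: 0.344
```

Request:
arm_command([
  [1, 0, 0, -1, 0],
  [1, 0, 0, -1, 0],
  [1, 0, 0, 0, 0],
])

```text
time_s: 9.8
position: [0.6393, 0.1366, 0.2326]
tool_rot: [-1.565, 0.156, -0.158]
force: [-7.0, -1.6, 17.1]
gripper_width: 0.343
```

Request:
arm_command([
  [1, 0, 0, 2, 0],
  [0.4, 0, 0, 0, 0],
  [0.3, 0, 0, 0, 0],
  [0.3, 0, 0, 0, 0],
  [0.3, 0, 0, 0, 0],
])

```text
time_s: 10.3
position: [0.6394, 0.1366, 0.2312]
tool_rot: [-1.565, 0.158, -0.156]
force: [0.5, -0.1, -0.1]
gripper_width: 0.7
```

Request:
arm_command([
  [0.3, 0, 0, 20, 0],
  [0.3, 0, 0, 40, 0],
  [0.3, -3, -20, 40, 0],
  [0.3, -10, -40, 0, 0],
  [0.3, 0, 0, 0, 0],
  [0, 0, 0, 0, 0],
])

```text
time_s: 10.9
position: [0.6262, 0.0758, 0.3316]
tool_rot: [-1.565, 0.159, -0.158]
force: [-0.5, 0.5, 0.1]
gripper_width: 0.85
```

```bash
python3 - <<'E'
from h import *
st(); s,c=snap('wrist','w9')
for a,b in ((.09,.12),):
  for ctr in ((.640,.135),(.659,.233)):
    m,P,r,z=toprect('w9',a,b,ctr,.03); print(len(P),r,z)
E
```

```text
t 10.9 p [626.2  75.8 331.6] yaw -11.58 down [-3.e-04  4.e-04 -1.e+00] F [-0.5  0.5  0.1] M [ 0.02 -0.03 -0.06] g 0.85 q [-0.06  0.45  1.43  0.    1.26  0.15]
2013 ((639.3995971679688, 135.50332641601562), (25.518566131591797, 30.105995178222656), 78.50241088867188) 101.12637501165936
192 ((656.60498046875, 220.58880615234375), (1.7694441080093384, 29.261831283569336), 79.85565948486328) 94.24447112077998
```

View pics/w9.png

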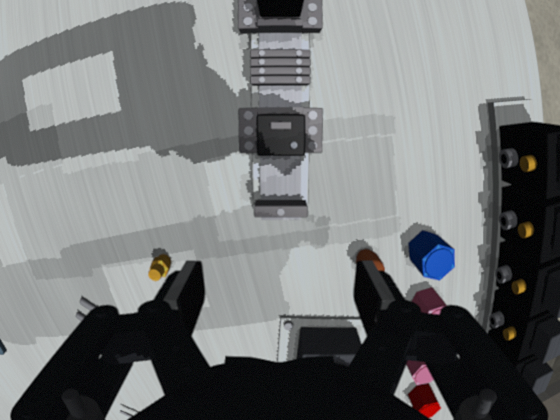

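Request:
arm_command([
  [0, -1.5, -41.5, 0, 0],
  [0, -1.5, -41.5, 0, 0],
  [0, -1.5, -41.5, 0, 0],
  [0, -1.5, -41.5, 0, 0],
  [0, -1.5, -41.5, 0, 0],
  [0, -1.5, -41.5, 0, 0],
  [0, -1.5, -41.5, 0, 0],
  [0, 0, 0, 0, 0],
  [0, 0, 0, 0, 0],
  [0, 0, 0, 0, 0],
])

```text
time_s: 11.95
position: [0.6162, -0.2124, 0.3309]
tool_rot: [-1.564, 0.157, -0.155]
force: [-0.6, -0.3, 0.8]
gripper_width: 1.003
```

```bash
python3 - <<'E'
from h import *
st(); s,c=snap('wrist','w10')
m,P,r,z=toprect('w10',.096,.112,(.616,-.214),.03); print(len(P),r,z,P.mean(0))
h=cv2.convexHull(P.astype(np.float32))[:,0]; 
# width function
for a in range(0,180,3):
    d=np.array([np.cos(np.radians(a)),np.sin(np.radians(a))]); k=h@d; print(a,round(k.max()-k.min(),1),end='; ')
E
```

```text
t 11.95 p [ 616.2 -212.4  330.9] yaw -11.39 down [-0.0012  0.0015 -1.    ] F [-0.6 -0.3  0.8] M [ 0.02 -0.04  0.01] g 1.003 q [-0.5   0.49  1.37  0.    1.28 -0.3 ]
2584 ((616.3992919921875, -212.44882202148438), (40.849212646484375, 36.18649673461914), 78.01560974121094) 103.47245825549263 [ 616.7102144  -211.12571043]
0 39.0; 3 39.7; 6 40.2; 9 40.6; 12 40.9; 15 41.1; 18 41.1; 21 41.1; 24 41.0; 27 40.7; 30 40.3; 33 39.9; 36 39.3; 39 38.7; 42 37.9; 45 37.0; 48 36.2; 51 36.5; 54 37.0; 57 37.8; 60 38.5; 63 39.2; 66 39.7; 69 40.2; 72 40.5; 75 40.7; 78 40.8; 81 40.9; 84 40.7; 87 40.5; 90 40.2; 93 39.7; 96 39.2; 99 38.7; 102 38.1; 105 37.5; 108 36.7; 111 36.5; 114 37.2; 117 38.1; 120 38.8; 123 39.5; 126 40.0; 129 40.5; 132 40.8; 135 41.0; 138 41.1; 141 41.1; 144 41.0; 147 40.8; 150 40.4; 153 40.0; 156 39.4; 159 38.8; 162 38.0; 165 37.1; 168 36.2; 171 36.6; 174 37.5; 177 38.3;
```

View pics/w10.png

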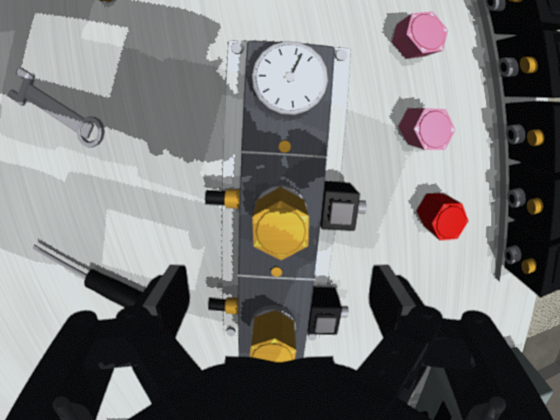

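Request:
arm_command([
  [0, 0.2, 0, -25, 0],
  [0, 0, 0, -25, 0],
  [0, 0, 0, -20, 0],
  [0, 0, 0, -18, 0],
  [0, 0, 0, 0, 0],
  [0, 0, 0, 0, 0],
])

```text
time_s: 12.6
position: [0.6165, -0.2127, 0.2439]
tool_rot: [-1.565, 0.156, -0.155]
force: [-0.5, 0.6, 0.1]
gripper_width: 1.002
```

```bash
python3 - <<'E'
from h import *
st(); s,c=snap('wrist','w11')
E
```

```text
t 12.6 p [ 616.5 -212.7  243.9] yaw -11.36 down [-4.e-04  4.e-04 -1.e+00] F [-0.5  0.6  0.1] M [-0.02 -0.04  0.06] g 1.002 q [-0.5   0.57  1.47  0.    1.1  -0.3 ]
```

View pics/w11.png

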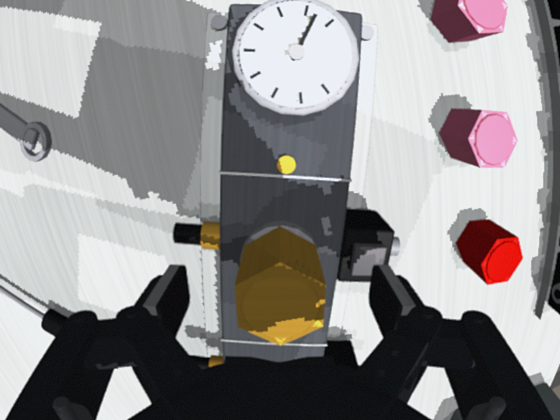

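The cap (281,290) is centred between the fingers with its flats parallel to the pads. I'll close on it.

Request:
arm_command([
  [1, 0, 0, 0, 0],
  [1, 0, 0, 0, 0],
  [1, 0, 0, 0, 0],
  [1, 0, 0, 0, 0],
  [1, 0, 0, 0, 0],
  [1, 0, 0, 0, 0],
  [1, 0, 0, 0, 0],
  [1, 0, 0, 0, 0],
  [1, 0, 0, 0, 0],
])

```text
time_s: 13.55
position: [0.6163, -0.2141, 0.2446]
tool_rot: [-1.566, 0.156, -0.158]
force: [-0.4, -0.4, 5.9]
gripper_width: 0.416
```

```bash
python3 - <<'E'
from h import *
st()
E
```

```text
t 13.55 p [ 616.3 -214.1  244.6] yaw -11.47 down [ 1.2e-03 -7.0e-04 -1.0e+00] F [-0.4 -0.4  5.9] M [0.08 0.17 0.04] g 0.416 q [-0.51  0.57  1.47  0.    1.1  -0.3 ]
```

Request:
arm_command([
  [1, 0, 0, 0, 0.05],
  [1, 0, 0, 0, 0.05],
  [1, 0, 0, 0, 0.05],
  [1, 0, 0, 0, 0],
])

```text
time_s: 13.95
position: [0.6164, -0.2142, 0.2446]
tool_rot: [-1.571, 0.037, -0.039]
force: [0.2, 0.2, 6.2]
gripper_width: 0.413
```

```bash
python3 - <<'E'
from h import *
st()
E
```

```text
t 13.95 p [ 616.4 -214.2  244.6] yaw -2.79 down [ 1.6e-03 -8.0e-04 -1.0e+00] F [0.2 0.2 6.2] M [0.07 0.04 0.07] g 0.413 q [-0.51  0.57  1.47  0.    1.1  -0.46]
```

Request:
arm_command([
  [1, 0, 0, 0, 0.05],
  [1, 0, 0, 0, 0.05],
  [1, 0, 0, 0, 0.03],
  [1, 0, 0, 0, 0],
])

```text
time_s: 14.35
position: [0.6165, -0.2141, 0.2446]
tool_rot: [-1.571, -0.065, 0.062]
force: [-0.3, -0.0, 5.0]
gripper_width: 0.416
```

```bash
python3 - <<'E'
from h import *
st()
E
```

```text
t 14.35 p [ 616.5 -214.1  244.6] yaw 4.63 down [ 1.6e-03 -7.0e-04 -1.0e+00] F [-0.3 -0.   5. ] M [0.09 0.01 0.08] g 0.416 q [-0.5   0.57  1.47  0.    1.1  -0.59]
```

Request:
arm_command([
  [1, 0, 0, 0, 0.05],
  [1, 0, 0, 0, 0.05],
  [1, 0, 0, 0, 0],
])

```text
time_s: 14.65
position: [0.6165, -0.2141, 0.2446]
tool_rot: [-1.567, -0.144, 0.141]
force: [0.8, 0.0, 5.9]
gripper_width: 0.415
```

```bash
python3 - <<'E'
from h import *
st(); snap('wrist','w12')
E
```

```text
t 14.65 p [ 616.5 -214.1  244.6] yaw 10.39 down [ 1.7e-03 -8.0e-04 -1.0e+00] F [0.8 0.  5.9] M [ 0.08 -0.04  0.09] g 0.415 q [-0.5   0.57  1.47  0.    1.1  -0.69]
```

View pics/w12.png

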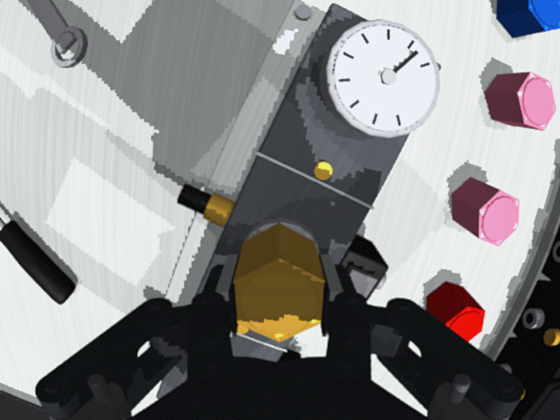

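The cap turns with the gripper past 0.38 rad with no resistance, so counter-clockwise is the right hand. I'll carry on that way.

Request:
arm_command([
  [1, 0, 0, 0, 0.07],
  [1, 0, 0, 0, 0.07],
  [1, 0, 0, 0, 0.07],
  [1, 0, 0, 0, 0.07],
  [1, 0, 0, 0, 0.07],
  [1, 0, 0, 0, 0.07],
  [1, 0, 0, 0, 0.07],
  [1, 0, 0, 0, 0],
])

```text
time_s: 15.5
position: [0.6165, -0.2142, 0.2446]
tool_rot: [-1.507, -0.527, 0.525]
force: [-0.2, 0.7, 5.2]
gripper_width: 0.413
```

```bash
python3 - <<'E'
from h import *
st()
E
```

```text
t 15.5 p [ 616.5 -214.2  244.6] yaw 38.5 down [ 1.6e-03 -9.0e-04 -1.0e+00] F [-0.2  0.7  5.2] M [0.07 0.04 0.06] g 0.413 q [-0.51  0.57  1.47  0.    1.1  -1.18]
```

Request:
arm_command([
  [1, 0, 0, 0, 0.07],
  [1, 0, 0, 0, 0.07],
  [1, 0, 0, 0, 0.07],
  [1, 0, 0, 0, 0.07],
  [1, 0, 0, 0, 0.07],
  [1, 0, 0, 0, 0.07],
  [1, 0, 0, 0, 0.07],
  [1, 0, 0, 0, 0.07],
  [1, 0, 0, 0, 0.07],
  [1, 0, 0, 0, 0],
])

```text
time_s: 16.5
position: [0.6167, -0.2141, 0.2446]
tool_rot: [-1.327, -1.009, 1.007]
force: [2.7, 0.3, 4.8]
gripper_width: 0.416
```

```bash
python3 - <<'E'
from h import *
st(); snap('wrist','w13')
E
```

```text
t 16.5 p [ 616.7 -214.1  244.6] yaw 74.52 down [ 2.5e-03 -8.0e-04 -1.0e+00] F [2.7 0.3 4.8] M [ 0.19 -0.31  0.04] g 0.416 q [-0.5   0.57  1.46  0.    1.1  -1.81]
```

View pics/w13.png

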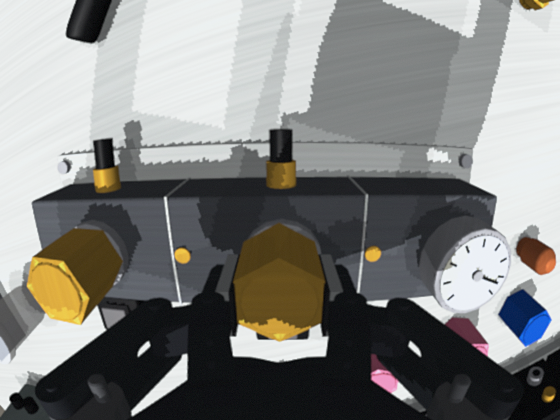

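Turned 1.50 rad with no resistance. Next comes a gentle test lift.

Request:
arm_command([
  [1, 0, 0, 2, 0],
  [1, 0, 0, 3, 0],
  [1, 0, 0, 3, 0],
  [1, 0, 0, 0, 0],
])

```text
time_s: 16.95
position: [0.6166, -0.2134, 0.2509]
tool_rot: [-1.325, -1.007, 1.005]
force: [4.8, 1.7, -2.3]
gripper_width: 0.413
```

```bash
python3 - <<'E'
from h import *
st(); s,c=snap('wrist','w14')
W,im=world('w14'); M=R.from_rotvec(s['tool_rot']).as_matrix()
w=W[295:325,270:292].reshape(-1,3); print('cap top z',np.nanmedian(w[:,2])*1000)
E
```

```text
t 16.95 p [ 616.6 -213.4  250.9] yaw 74.38 down [ 8.0e-04  1.2e-03 -1.0e+00] F [ 4.8  1.7 -2.3] M [ 0.35 -0.93 -0.02] g 0.413 q [-0.5   0.57  1.46  0.    1.12 -1.8 ]
cap top z 110.063242165669
```

Request:
arm_command([
  [1, 0, 0, 5, 0],
  [1, 0, 0, 6, 0],
  [1, 0, 0, 6, 0],
  [1, 0, 0, 8, 0],
  [1, 0, 0, 0, 0],
])

```text
time_s: 17.5
position: [0.616, -0.2142, 0.2775]
tool_rot: [-1.326, -1.007, 1.007]
force: [0.4, 0.3, -2.3]
gripper_width: 0.413
```

Request:
arm_command([
  [1, 0, 0, 15, 0],
  [1, 0, 0, 25, 0],
  [1, 0, 0, 30, 0],
  [1, 0, 0, 20, 0],
  [1, 0, 0, 0, 0],
  [1, 0, 0, 0, 0],
  [1, 0, 0, 0, 0],
  [1, 0, 0, 0, 0],
])

```text
time_s: 18.3
position: [0.6157, -0.2138, 0.3647]
tool_rot: [-1.322, -1.006, 1.008]
force: [0.6, 0.7, -2.2]
gripper_width: 0.419
```

```bash
python3 - <<'E'
from h import *
st(); s,c=snap('wrist','w15')
W,im=world('w15')
w=W[295:325,270:292].reshape(-1,3); print('cap top z',np.nanmedian(w[:,2])*1000)
c=camera('side'); cv2.imwrite('pics/s15.png',c['image']); st()
s,c=snap('top','t15')
W,_=world('t15')
for n,(u,v) in dict(sock=(240,202),occ=(205,192),cap2=(400,214)).items():
    w=W[v-8:v+9,u-8:u+9].reshape(-1,3); zz=np.nanpercentile(w[:,2],92); m=w[abs(w[:,2]-zz)<.008]
    print(n,(zz*1000).round(),(m.mean(0)*1000).round(1),len(m))
E
```

```text
t 18.3 p [ 615.7 -213.8  364.7] yaw 74.47 down [-0.0031  0.0016 -1.    ] F [ 0.6  0.7 -2.2] M [-0.01 -0.03  0.05] g 0.419 q [-0.51  0.47  1.33 -0.    1.35 -1.8 ]
cap top z 223.90647530480402
t 18.4 p [ 615.9 -213.9  365.3] yaw 74.48 down [-0.0021  0.0011 -1.    ] F [-1.3  0.1 -2.8] M [ 0.01 -0.01  0.01] g 0.411 q [-0.5   0.47  1.33 -0.    1.35 -1.8 ]
sock 103.0 [638.1 133.4 101. ] 103
occ 102.0 [658.  231.2 100.8] 99
cap2 294.0 [ 588.4 -269.   292. ] 10
```

View pics/w15.png

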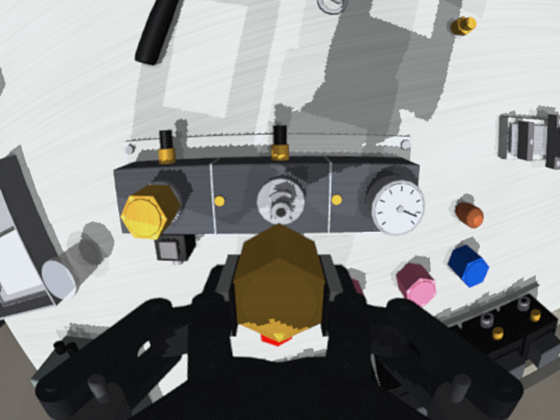

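View pics/s15.png

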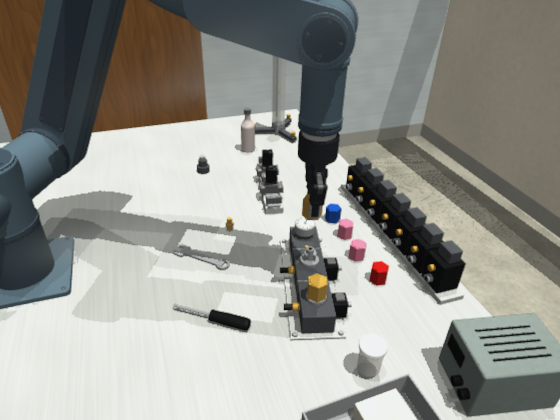

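View pics/t15.png

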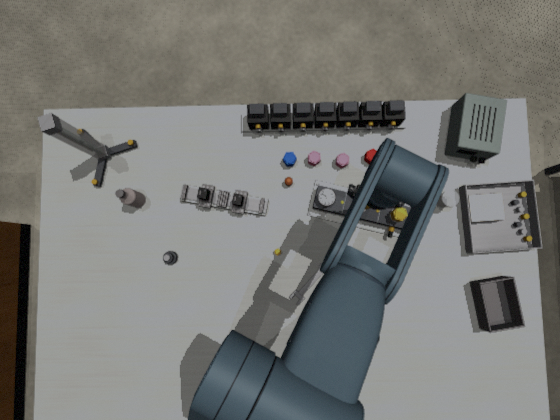

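The wrist view shows the bare stub at (281,203), the other cap still on at (147,215) and our cap in the jaws. Its top is at 224 mm, so it has risen about 120 mm. The top view shows both relays level at 101 mm, at (205,193) and (240,202). All is in order, so I'll hand the job in.

```bash
python3 - <<'E'
from h import *
st(); print(finish_job())
E
```

```text
t 18.45 p [ 616.  -213.9  365.6] yaw 74.48 down [-1.6e-03  8.0e-04 -1.0e+00] F [-0.6 -0.  -2.5] M [ 0.02 -0.05 -0.03] g 0.418 q [-0.5   0.47  1.33 -0.    1.35 -1.8 ]
the job is handed in; nothing more can be done
None
```

The outlet port beside the gauge is uncapped and ready for hook-up; I handed the job in at 18.45 s with the cap still in the gripper.

- **Relay:** I gripped it, turned it about 10° to line up with the socket, and pushed it home. It stopped where expected and took a 17 N push, and I then let go. Its top measures 101.1 mm, which is the socket top (53 mm) plus the case height (48 mm).
- **Cap:** I tried counter-clockwise first, and it turned freely past 0.38 rad, so that was the right way and I did not need to try the other. I turned it 1.50 rad in all and lifted it straight off, with forces of 6 N or less.
- **Final state:** The cap is about 120 mm above its seat. The wrist picture shows the bare stub and the other port still capped.

One figure disagreed: the task text gives the relay already fitted as 111 mm high, but I measured about 101 mm for both it and ours. I took the two being level as the sign that ours is fully home.

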